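# Put the glassware away in its matching bench holders

### The arm

A 6-joint arm with a two-finger parallel gripper is mounted at the origin on a cart in front of the work surface, level with it; the furniture and walls round the work are solid. World frame = base frame: x ahead of the robot, y to its left, z up, the work surface at z = 0. Lengths are in mm, angles in degrees, forces in N, time in s.
With the tool pointing down it reaches from about 300 to 850 mm from the base axis. Payload 5.4 kg.
Tool frame: the origin (TCP) lies at the very end of the fingers, on their centre line; the grasp point (between the pads) lies 19 mm behind it (bot.grip_point_offset is the distance from the TCP to the grasp point, in mm); z points along the fingers, y is the line along which they close (so a half turn about z gives the same grasp; the last joint's range is limited). The gripper opens to 85 mm and grips with 20 to 120 N. Pads are 22 mm wide; open, the fingers measure 114 mm over their backs; the gripper's body (76 mm by 85 mm) begins 54 mm behind the grasp point. The pads swing forward as they close: fully open they stand 13 mm farther back than shut.
Start: joints at [61.874, 9.076, 91.501, -0, 79.423, -12.038], TCP at [159.357, 552.46, 231.299] pointing down, gripper open.
Joint ranges: [-166.64, 166.64], [-54.1, 131.32], [10.49, 154.53], [-73.88, 253.88], [9.74, 151.15], [-171.62, 171.62]. Speed limits (degrees/s): [147.25, 147.25, 180, 180, 180, 180].

### API

Orientations are given as [roll, pitch, yaw] about the fixed x, y, z axes, in that order (R = Rz(yaw) Ry(pitch) Rx(roll)).
In Python, from bench import bot gives the robot as it stands.
- The arm moves only by the tool play_rows, never from a script. Its arguments are lists of equal length, an entry for each row: "delta_rot": the turn, a rotation vector about the tool's x, y, z in degrees, a list of three; "offset": the shift along the tool's x, y, z in mm, a list of three; "grip": the finger opening in mm, from 0 to 85.4. A call has 1 to 12 rows; each row shifts and turns the commanded pose from where the row before left it, along the tool's axes as they then stand; what a row does not reach is not made up. A row lasts 1/12 s, in which the tool goes at most 41.7 mm and 7.16 degrees, less where a joint would pass 70% of its speed; a pose out of reach is approached as far as the arm can. A call with a gripper value outside its range is refused whole. The fingers move at their own pace and stop on an object; the grip force is fixed at half the most. Time passes only in rows, so rows that do not move let the fingers close. It gives the time, the measured TCP pose, the force, the opening and the grip force at its end, in the units of the state.
- bot.sense(): the state, without advancing time (a new reading comes with each control period).
- bot.get_image(name): name is "scene" or "top" or "wrist"; returns the picture (384x512x3 uint8, red, green, blue); there is no depth.
- bot.camera_model(name): a dict with "fx", "fy", "cx", "cy" (pixels), "origin" and "orientation" of the camera in the world; the wrist camera has in their place "mount" (4x4, takes a point from camera to tool coordinates, whose origin is the TCP and whose axes are the flange's). Camera axes: x right, y up, looking along -z (the intrinsics and any distortion apply to the point x, -y, -z); pixel columns grow to the right and rows downward; lengths in mm; the calibration is good to about 2 mm. A picture is of the moment at which its call begins: read the wrist's pose just before it. camera_model takes no time and is no camera call.
- bot.job_done(): hands the job in; it is judged then, once.
The state is a dict: "t": time; "joint_positions": joint angles; "qvel": joint speeds; "joint_efforts": joint torques, N m; "ee_pos": TCP position; "orientation": TCP orientation; "force": force on the tool from outside, world axes, zero at the start; "wrist_torque": the same for the moment, N m; "grip_width": opening from 0.0 (shut) to 1.0 (fully open); "finger_force": force on a finger pad.
Only numpy, scipy, OpenCV 4.12 (cv2) and the standard library are available. Lean on these libraries where they do the work, as an engineer would, in place of code of your own. Each camera call takes 0.05 s, during which the arm holds its last target. There are 200 camera calls.

### The job

Set up the bench station: stand each of the four pieces in the shallow grey holder that matches its foot - the clear blue-capped bottle in the largest round one, the small beaker in the middle-sized round one, the lone sample tube in the smallest round one and the measuring cylinder in the hexagonal one. Each must stand upright inside the rim, flat on the holder's floor, and be let go. Tip nothing over, and leave the brown bottle and the conical flask where they are.

Things in the scene. Friction and masses are not known exactly. Their poses are not given: they have to be found in the camera images.
- bottle_center (a point): Clear glass reagent bottle with a blue screw cap, the widest of the things: body 69 mm across, 145 mm tall; cap 53 mm across, from 121 mm up to 145 mm above its underside. Stands upright; easiest taken by the cap from above. The point is its centre, 72.5 mm above its underside; z is up along its axis. About 0.4 kg. Its foot has 9 mm to spare all round in the large round holder.
- measure_center (a point): Clear measuring cylinder, 170 mm tall, a tube 26 mm across on a blue hexagonal foot 52 mm across flats, 60 mm across corners and 9 mm thick. Stands upright; take the upper part of the tube from above. The point is its centre, 85 mm above its underside; z is up along its axis. About 0.08 kg.
- beaker_center (a point): Small clear glass beaker, 58 mm tall, 46 mm across (50 mm over the spout), open at the top. Stands upright; can be taken across the outside from above. The point is its centre, 29 mm above its underside; z is up along its axis. About 0.035 kg.
- tube_center (a point): Slim flat-bottomed sample tube with a blue cap, standing alone on the worktop (not one of those in the wire rack): 80 mm tall, body 16 mm across; the cap, 19 mm across, is the top 13 mm. Stands upright; take it by the cap or the body just below it from above. The point is its centre, 40 mm above its underside; z is up along its axis. About 0.02 kg.
- holder_large: Largest round shallow holder, for the reagent bottle: 87 mm inside, 97 mm outside. Plain grey plastic, fixed to the worktop. Its floor is 4 mm above the worktop and its rim 10 mm above the worktop. Origin: centre of its underside, on the worktop.
- holder_hex: The only hexagonal shallow holder, for the measuring cylinder: 70 mm across flats inside, 80 mm outside; the foot goes in at any turn. Plain grey plastic, fixed to the worktop. Its floor is 4 mm above the worktop and its rim 10 mm above the worktop. Origin: centre of its underside, on the worktop.
- holder_medium: Middle-sized round shallow holder, for the beaker: 66 mm inside, 76 mm outside. Plain grey plastic, fixed to the worktop. Its floor is 4 mm above the worktop and its rim 10 mm above the worktop. Origin: centre of its underside, on the worktop.
- holder_small: Smallest round shallow holder, for the sample tube: 37 mm inside, 47 mm outside. Plain grey plastic, fixed to the worktop. Its floor is 4 mm above the worktop and its rim 10 mm above the worktop. Origin: centre of its underside, on the worktop.
- brown_center (a point): Bystander, not to be moved: brown glass bottle with a black cap, 57 mm across, 111 mm tall, standing loose among the other things. The point is its centre, 55.5 mm above its underside.
- flask_center (a point): Bystander, not to be moved: clear conical flask, 64 mm across the base, 105 mm tall, standing loose among the other things. The point is its centre, 52.5 mm above its underside.
Mind the look-alikes: they are no part of the job. Leave any pink look-alike of the holder_hex alone.

How it is judged:
By the outcome, as a careful person would: the job done as asked, in the order asked, and still so for the second after the job is handed in, with the robot touching nothing.
It also fails if it takes over 109 s, if anything falls off the work surface, if the arm or the gripper's body presses on something with over 40 N, if the wrist force passes 120 N, or if a joint passes its speed limit or range.

## Working session

There is one attempt and no reset: what is moved stays moved. The work goes in short steps, Python scripts to look and compute and a tool call to move; the robot and the scene stay as the last step left them, time stands still between calls to the robot, and variables do not carry over. Pictures are saved under pics/ and viewed, at most 14 in all, crops included, and the job is handed in when it is done.

Besides the shell and the picture viewer there is one more tool, called after ">>>" by a JSON object that holds its "name" and its "arguments", one argument or row to a line. play_rows: Moves the arm, as the interface text tells. Its arguments: {"type":"object","properties":{"delta_rot":{"type":"array","items":{"type":"array","items":{"type":"number"}}},"offset":{"type":"array","items":{"type":"array","items":{"type":"number"}}},"grip":{"type":"array","items":{"type":"number"}}},"required":["delta_rot","offset","grip"]}

```bash
mkdir -p pics
python3 - <<'E'
from bench import bot
import cv2,json
s=bot.sense(); print(s)
for n in("scene","top","wrist"):
    print(n,bot.camera_model(n))
for n in("scene","top"):
    cv2.imwrite(f"pics/{n}0.png",bot.get_image(n)[:,:,::-1])
E
```

```text
{'t': 0.0, 'joint_positions': array([ 6.18728745e+01,  9.11377472e+00,  9.15750940e+01, -3.61206413e-05,
        7.94225595e+01, -1.20387541e+01]), 'qvel': array([-0.03120736,  0.03832931, -0.05446611,  0.04791829, -0.04142834,
        0.016247  ]), 'joint_efforts': array([-9.82743877e-04, -3.96002948e+01, -3.31426799e+01, -2.88997899e-04,
        8.34652543e-03, -1.94560766e-05]), 'ee_pos': array([159.07430445, 551.91299376, 230.28034894]), 'orientation': array([-1.79891015e+02, -2.32062082e-02,  1.63911613e+02]), 'force': array([-0.13406991, -0.79317132,  0.43215962]), 'wrist_torque': array([-0.03129846, -0.02027613, -0.0159218 ]), 'finger_force': 0.0, 'grip_width': 1.0013437872408222}
scene {'fx': 423.88948428163866, 'fy': 423.88948428163866, 'cx': 248.76791446863564, 'cy': 191.34775262078324, 'origin': array([ -322.7008335 , -1121.32764078,   818.39598478]), 'orientation': array([ 64.3975308 ,  -0.76077309, -32.02487183])}
top {'fx': 348.0664331946432, 'fy': 348.0664331946432, 'cx': 259.71384137795, 'cy': 194.49518101875626, 'origin': array([ 405.4374006 ,  155.14905813, 1364.50374061]), 'orientation': array([  4.1512823 ,   0.66119362, -90.44369855])}
wrist {'fx': 309.8109703707531, 'fy': 309.8109703707531, 'cx': 251.43886545857995, 'cy': 195.8351893016305, 'mount': array([[ 3.50667484e-04,  9.53388816e-01,  3.01744332e-01,
         7.82070327e+01],
       [ 9.99999804e-01, -4.90987174e-04,  3.89184662e-04,
        -4.95235779e-01],
       [ 5.19196901e-04,  3.01744136e-01, -9.53388802e-01,
        -1.43058979e+02],
       [ 0.00000000e+00,  0.00000000e+00,  0.00000000e+00,
         1.00000000e+00]])}
```

Run:
```python
import cv2
for n in("scene","top"):
    a=cv2.imread(f"pics/{n}0.png"); cv2.imwrite(f"pics/{n}0b.png",cv2.resize(a,(800,600),interpolation=cv2.INTER_CUBIC))
```

```text
(no output)
```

View pics/top0b.png

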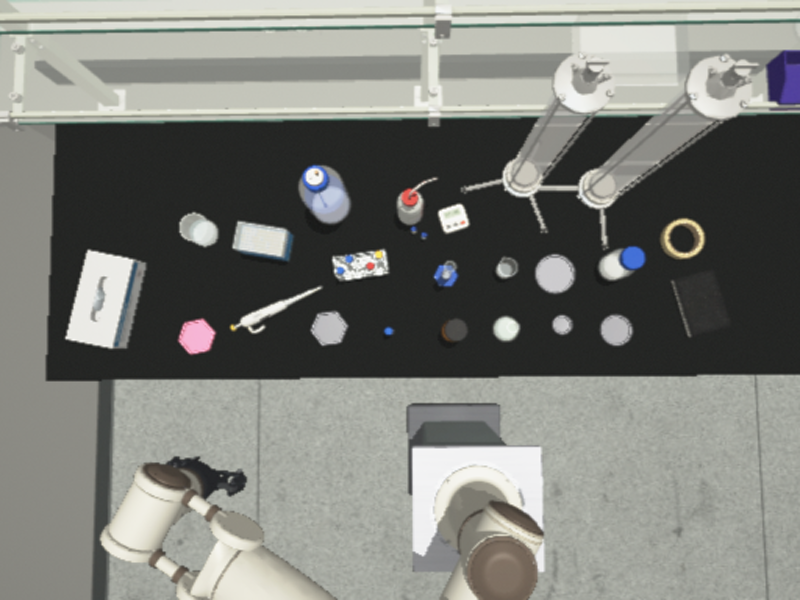

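View pics/scene0b.png

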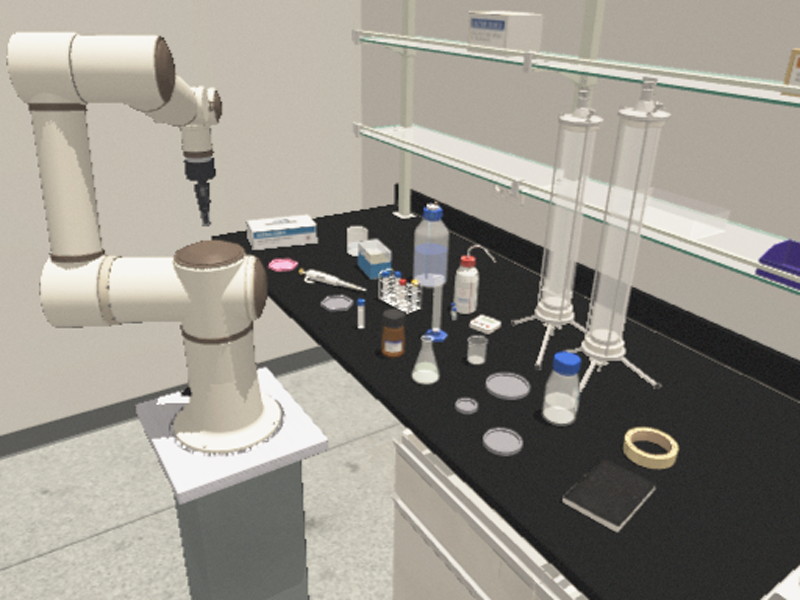

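The top view (800 px scale) shows these positions:
- Holders: large (555,273), medium (616,330), small (562,325), hex (330,328).
- Pieces: bottle cap (632,258), beaker (507,268), measuring cylinder (446,273), lone tube (389,331).
- Bystanders: brown bottle (455,330), flask (506,328).
- The pink decoy is at (197,336).

The scene view confirms all of these. A tripod leg is close to the bottle.

```bash
cat > h.py <<'E'
import numpy as np, cv2
from scipy.spatial.transform import Rotation as R
from bench import bot
def cam(n, s=None):
    m=bot.camera_model(n)
    if n=="wrist":
        s=s or bot.sense(); T=np.eye(4); T[:3,:3]=R.from_euler('xyz',s['orientation'],degrees=True).as_matrix(); T[:3,3]=s['ee_pos']
        T=T@np.array(m['mount']); return m,T[:3,3],T[:3,:3]
    return m,np.array(m['origin']),R.from_euler('xyz',m['orientation'],degrees=True).as_matrix()
def ray(c,u,v,z):
    m,o,Rm=c; d=Rm@np.array([(u-m['cx'])/m['fx'],-(v-m['cy'])/m['fy'],-1]); return o+d*(z-o[2])/d[2]
def proj(c,p):
    m,o,Rm=c; q=Rm.T@(np.array(p)-o); return m['cx']+m['fx']*q[0]/-q[2], m['cy']-m['fy']*q[1]/-q[2]
def blobs(mask,mn=8):
    k,l,st,ce=cv2.connectedComponentsWithStats(mask.astype(np.uint8))
    return [(st[i],ce[i]) for i in range(1,k) if st[i][4]>=mn]
def snap(n,name,crop=None,k=1):
    s=bot.sense(); im=bot.get_image(n); b=im[:,:,::-1]
    cv2.imwrite("pics/"+name+"_raw.png",b)
    if crop: x0,y0,x1,y1=crop; b=b[y0:y1,x0:x1]
    cv2.imwrite("pics/"+name+".png",cv2.resize(b,None,fx=k,fy=k,interpolation=cv2.INTER_CUBIC)); return im,cam(n,s)
E
python3 - <<'E'
from h import *
c=cam("top"); im=cv2.imread("pics/top0.png"); hsv=cv2.cvtColor(im,cv2.COLOR_BGR2HSV)
print("blue")
for st,ce in blobs(cv2.inRange(hsv,(100,140,60),(125,255,255)),4):
    if st[1]>140: print(st,ce.round(1),[ray(c,*ce,z)[:2].round(1) for z in(9,80,145)])
print("grey")
g=cv2.inRange(hsv,(0,0,90),(180,60,255)); g[:145]=0; g[240:]=0
for st,ce in blobs(g,30):
    b=(st[0]+st[2]/2-.5,st[1]+st[3]/2-.5)
    print(st,ce.round(1),ray(c,*ce,10)[:2].round(1),ray(c,*b,10)[:2].round(1))
x0,y0,x1,y1=235,150,425,230
cv2.imwrite("pics/topc.png",cv2.resize(im[y0:y1,x0:x1],None,fx=4.2,fy=4.2,interpolation=cv2.INTER_CUBIC))
E
```

```text
blue
[263 145   3   3   7] [264.  145.7] [array([696.7, 151.6]), array([681.5, 151.8]), array([667.5, 152. ])]
[270 149   3   2   6] [271.  149.5] [array([681.3, 124.2]), array([666.9, 125.8]), array([653.6, 127.3])]
[397 157  16  16 190] [404.9 164.6] [array([ 616.1, -398.4]), array([ 605.1, -369.4]), array([ 595. , -342.9])]
[222 164   3   4  10] [223.  165.2] [array([620.7, 313.6]), array([609.4, 305.3]), array([599.1, 297.7])]
[216 171   4   4  10] [217.6 172.6] [array([591.6, 334.8]), array([581.8, 325.4]), array([572.9, 316.8])]
[278 170   5   9  25] [280.3 173.9] [array([584.1,  88.8]), array([574.7,  92.3]), array([566.2,  95.5])]
[281 174  12   9  42] [287.9 179.1] [array([563.5,  59.3]), array([555.2,  64.3]), array([547.7,  68.9])]
[246 209   5   6  25] [247.9 211.4] [array([438.2, 216.5]), array([436.5, 213.2]), array([434.9, 210.3])]
grey
[   0  145   33   95 2935] [ 15. 191.] [ 525.9 1133.5] [ 522.  1129.2]
[115 145  25  13 259] [127.8 149.9] [685.1 690.4] [680.9 693.6]
[149 145  36  20 597] [166.9 153.5] [669.4 535.3] [665.3 536.7]
[283 145  16   5  50] [289.  146.3] [693.2  53.3] [690.3  47.4]
[385 145   4  12  40] [386.4 150.8] [ 671.6 -327.9] [ 672.6 -328.5]
[212 159  37  21 481] [230.7 169.8] [602.1 283. ] [605.2 285.9]
[383 159  22  20 258] [391.9 170.1] [ 595.1 -347.1] [ 601.2 -353.3]
[  41  160   52   63 2239] [ 66.5 191.8] [521.1 929.3] [524.2 929.3]
[343 163  25  25 504] [354.9 174.8] [ 577.7 -202.3] [ 577.  -202.7]
[317 165  14  13 133] [323.7 171.4] [592.5 -81.1] [593.9 -80.3]
[283 172   6   7  31] [285.2 175.1] [579.3  69.6] [579.5  68.5]
[150 183  56  31 368] [172.8 198.8] [489.9 510. ] [492.9 491.6]
[199 199  24  22 390] [210.2 209.6] [446.4 363.3] [446.9 362.2]
[384 201  21  20 323] [394.  210.8] [ 436.2 -349.3] [ 437.3 -349.4]
[316 202  17  17 219] [323.6 209.9] [441.7 -77.6] [441.4 -79. ]
[354 202  12  12 122] [359.4 207.4] [ 450.2 -216.3] [ 450.  -216.6]
```

View pics/topc.png

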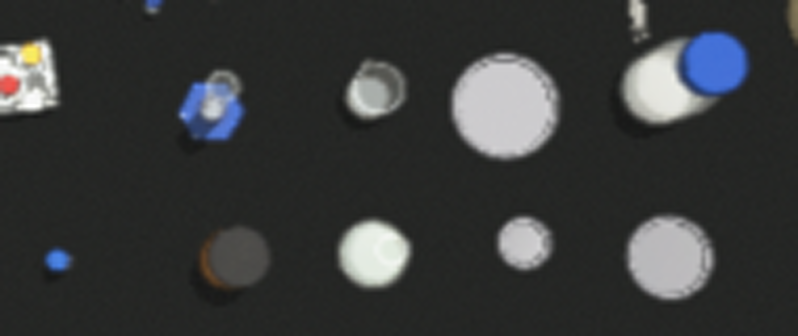

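The crop (4.2x, origin at 235,150) shows the hex foot at crop (212,110) and the cylinder mouth at (224,86). The beaker rim is at (378,88) with its spout to the upper left. The bottle cap is at (714,63) and the tube cap at (58,260). First I'll turn to yaw 180 and head for the bottle.

>>> {"name": "play_rows", "arguments": {
  "delta_rot": [
    [0, 0, -5.4],
    [0, 0, -5.4],
    [0, 0, -5.3],
    [0, 0, 0],
    [0, 0, 0],
    [0, 0, 0],
    [0, 0, 0],
    [0, 0, 0],
    [0, 0, 0],
    [0, 0, 0],
    [0, 0, 0],
    [0, 0, 0]
  ],
  "offset": [
    [0, 0, -2],
    [0, 0, -3],
    [0, 0, -3],
    [-17.5, -35.8, 0],
    [-17.5, -35.8, 0],
    [-17.5, -35.8, 0],
    [-17.5, -35.8, 0],
    [-17.5, -35.8, 0],
    [-17.5, -35.8, 0],
    [-17.5, -35.8, 0],
    [-17.5, -35.8, 0],
    [-17.5, -35.8, 0]
  ],
  "grip": [85, 85, 85, 85, 85, 85, 85, 85, 85, 85, 85, 85]
}}

```text
t: 1.1
ee_pos: [317.0, 228.6, 239.0]
orientation: [180.0, 0.0, -180.0]
force: [1.4, -0.2, 0.3]
grip_width: 0.993
finger_force: 0.0
```

>>> {"name": "play_rows", "arguments": {
  "delta_rot": [
    [0, 0, 0],
    [0, 0, 0],
    [0, 0, 0],
    [0, 0, 0],
    [0, 0, 0],
    [0, 0, 0],
    [0, 0, 0],
    [0, 0, 0],
    [0, 0, 0],
    [0, 0, 0],
    [0, 0, 0],
    [0, 0, 0]
  ],
  "offset": [
    [-17.5, -35.8, 0],
    [-17.5, -35.8, 0],
    [-17.5, -35.8, 0],
    [-17.5, -35.8, 0],
    [-17.5, -35.8, 0],
    [-17.5, -35.8, 0],
    [-17.5, -35.8, 0],
    [-17.5, -35.8, 0],
    [-17.5, -35.8, 0],
    [-17.5, -35.8, 0],
    [-17.5, -35.8, 0],
    [-17.5, -35.8, 0]
  ],
  "grip": [85, 85, 85, 85, 85, 85, 85, 85, 85, 85, 85, 85]
}}

```text
t: 2.1
ee_pos: [527.2, -201.1, 238.6]
orientation: [180.0, -0.0, 180.0]
force: [0.6, 1.4, 0.1]
grip_width: 0.992
finger_force: 0.0
```

>>> {"name": "play_rows", "arguments": {
  "delta_rot": [
    [0, 0, 0],
    [0, 0, 0],
    [0, 0, 0],
    [0, 0, 0],
    [0, 0, 0],
    [0, 0, 0]
  ],
  "offset": [
    [-17, -35, 0],
    [-17, -35, 0],
    [-18, -36, 0],
    [-18, -36, 0],
    [0, 0, 0],
    [0, 0, 0]
  ],
  "grip": [85, 85, 85, 85, 85, 85]
}}

```text
t: 2.6
ee_pos: [596.6, -342.6, 236.5]
orientation: [179.9, -0.2, 179.9]
force: [-0.1, 0.3, 0.2]
grip_width: 0.994
finger_force: 0.0
```

```bash
cat >> h.py <<'E'
def grey(im,c):
    hsv=cv2.cvtColor(im,cv2.COLOR_RGB2HSV); g=cv2.inRange(hsv,(0,0,90),(180,60,255))
    for st,ce in blobs(g,150):
        ms=(st[0]+st[2]/2-.5,st[1]+st[3]/2-.5); print("grey",st,ray(c,*ms,10)[:2].round(1))
def blue(im,c,z,mn=60):
    hsv=cv2.cvtColor(im,cv2.COLOR_RGB2HSV); g=cv2.inRange(hsv,(100,130,50),(125,255,255))
    for st,ce in blobs(g,mn):
        print("blue",st,ce.round(1),ray(c,*ce,z)[:2].round(1))
E
python3 - <<'E'
from h import *
im,c=snap("wrist","w1"); print(bot.sense()['ee_pos']); grey(im,c); blue(im,c,145)
E
```

```text
[ 596.64620415 -341.2814758   237.77390322]
grey [ 72   0  53 134 553] [ 484.4 -511.8]
grey [ 208    0   72   56 3378] [ 446.  -350.6]
grey [ 467    0   45   55 2124] [445.8 -87.9]
grey [ 344    5   47   51 1821] [ 448.5 -218.3]
grey [ 326  106   84   83 5362] [ 573.8 -203.9]
grey [ 216  134   68   54 1732] [ 589.8 -344.7]
grey [ 451  140   61   50 2267] [595.3 -63.6]
grey [  68  182   79   72 1501] [ 663.1 -527. ]
grey [ 224  221  130  148 6037] [ 778.4 -291.2]
grey [374 233  61  85 843] [ 747.9 -134.9]
grey [111 252  43  56 705] [ 753.8 -505.7]
grey [350 252  43  56 693] [ 754.8 -179.1]
grey [486 300  25  23 266] [806.5   7.1]
blue [ 217  162   67   67 3435] [250.1 195.1] [ 591.6 -343.8]
```

View pics/w1.png

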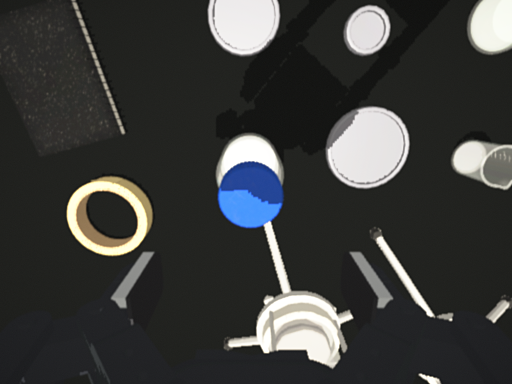

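The wrist view shows the cap at (250,195) in line with the fingers. The tripod leg ends behind it at about (268,225). The large holder is at (368,147), medium (244,20), small (367,30) and beaker (485,160).

Run:
```python
from h import *
c=cam("wrist")
for v in(162,228): print(ray(c,250,v,145).round(1))
print([ray(c,u,195,145).round(1) for u in (216.5,283.5)])
im=cv2.imread("pics/w1_raw.png")[:,:,::-1]
g=cv2.inRange(cv2.cvtColor(im,cv2.COLOR_RGB2HSV),(0,0,90),(180,60,255)); 
# large holder incl. shadow: ellipse of rim
print("large top-left/bot",[ray(c,u,v,10)[:2].round(1) for u,v in((326,147),(409.5,147),(368,106),(368,188.5))])
print("medium",[ray(c,u,20,10)[:2].round(1) for u in(207.5,280)], ray(c,244,56,10)[:2])
```

```text
[ 565.4 -342.5  145. ]
[ 620.6 -342.6  145. ]
[array([ 592.1, -369.3,  145. ]), array([ 592.1, -315.8,  145. ])]
large top-left/bot [array([ 574., -252.]), array([ 574.1, -152. ]), array([ 526.9, -207. ]), array([ 625.7, -195.8])]
medium [array([ 438.9, -387.9]), array([ 438.9, -310.7])] [ 474.08179042 -349.31373025]
```

>>> {"name": "play_rows", "arguments": {
  "delta_rot": [
    [0, 0, 0],
    [0, 0, 0],
    [0, 0, 0],
    [0, 0, 0],
    [0, 0, 0],
    [0, 0, 0],
    [0, 0, 0],
    [0, 0, 0],
    [0, 0, 0],
    [0, 0, 0],
    [0, 0, 0],
    [0, 0, 0]
  ],
  "offset": [
    [2.5, -0.5, 28],
    [0, 0, 30],
    [0, 0, 30],
    [0, 0, 20],
    [0, 0, 10],
    [0, 0, 0],
    [0, 0, 0],
    [0, 0, 0],
    [0, 0, 0],
    [0, 0, 0],
    [0, 0, 0],
    [0, 0, 0]
  ],
  "grip": [85, 85, 85, 85, 85, 85, 40, 40, 40, 40, 40, 40]
}}

```text
t: 3.65
ee_pos: [596.2, -343.1, 124.7]
orientation: [-179.8, 0.3, -180.0]
force: [0.7, 0.1, 7.1]
grip_width: 0.596
finger_force: 63.3
```

>>> {"name": "play_rows", "arguments": {
  "delta_rot": [
    [0, 0, 0],
    [0, 0, 0],
    [0, 0, 0],
    [0, 0, 0],
    [0, 0, 0],
    [0, 0, 0],
    [0, 0, 0],
    [0, 0, 0],
    [0, 0, 0],
    [0, 0, 0],
    [0, 0, 0]
  ],
  "offset": [
    [0, 0, -10],
    [0, 0, -15],
    [0, 0, -15],
    [2, 15, 0],
    [4, 30, 0],
    [4.5, 35, 0],
    [4, 30, 0],
    [3, 20, 0],
    [1, 10, 0],
    [0, 0, 0],
    [0, 0, 0]
  ],
  "grip": [40, 40, 40, 40, 40, 40, 40, 40, 40, 40, 40]
}}

```text
t: 4.57
ee_pos: [576.1, -202.3, 161.5]
orientation: [-179.9, 0.0, -180.0]
force: [-0.1, 0.3, -2.6]
grip_width: 0.597
finger_force: 63.6
```

Run:
```python
from h import *
s=bot.sense(); print(s['ee_pos'],s['force'])
im,c=snap("wrist","w2"); 
im2,_=snap("scene","s2",(280,190,440,310),3)
a=cv2.imread("pics/w2.png"); b=cv2.imread("pics/s2.png")
o=np.zeros((384+0,800,3),np.uint8); a=cv2.resize(a,(400,300)); b=cv2.resize(b,(400,300)); o[:300,:400]=a; o[:300,400:]=b
cv2.imwrite("pics/j2.png",o[:300])
```

```text
[ 576.13258661 -202.28271422  161.53574975] [-0.0755578   0.25869811 -2.60981186]
```

View pics/j2.png

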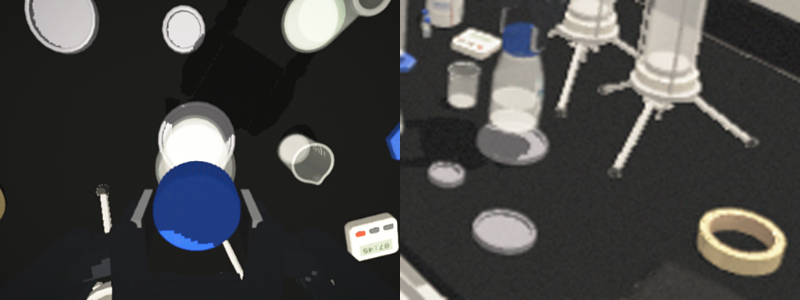

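The bottle is held at the cap and is upright over the large holder.

>>> {"name": "play_rows", "arguments": {
  "delta_rot": [
    [0, 0, 0],
    [0, 0, 0],
    [0, 0, 0],
    [0, 0, 0],
    [0, 0, 0],
    [0, 0, 0],
    [0, 0, 0]
  ],
  "offset": [
    [0, 0, 10],
    [0, 0, 10],
    [0, 0, 8],
    [0, 0, 4],
    [0, 0, 0],
    [0, 0, 0],
    [0, 0, 0]
  ],
  "grip": [40, 40, 40, 40, 40, 40, 40]
}}

```text
t: 5.25
ee_pos: [575.8, -201.8, 128.7]
orientation: [180.0, -0.0, -180.0]
force: [-0.2, -0.1, -1.8]
grip_width: 0.592
finger_force: 63.7
```

>>> {"name": "play_rows", "arguments": {
  "delta_rot": [
    [0, 0, 0],
    [0, 0, 0],
    [0, 0, 0],
    [0, 0, 0]
  ],
  "offset": [
    [0, 0, 1],
    [0, 0, 1],
    [0, 0, 0],
    [0, 0, 0]
  ],
  "grip": [40, 40, 40, 40]
}}

```text
t: 5.58
ee_pos: [576.7, -201.8, 128.7]
orientation: [-180.0, 0.1, -180.0]
force: [-1.4, 1.6, 6.3]
grip_width: 0.6
finger_force: 64.6
```

Contact felt at 6 N, so I'll release and rise.

>>> {"name": "play_rows", "arguments": {
  "delta_rot": [
    [0, 0, 0],
    [0, 0, 0],
    [0, 0, 0],
    [0, 0, 0],
    [0, 0, 0],
    [0, 0, 0],
    [0, 0, 0],
    [0, 0, 0],
    [0, 0, 0],
    [0, 0, 0],
    [0, 0, 0],
    [0, 0, 0]
  ],
  "offset": [
    [0, 0, 0],
    [0, 0, 0],
    [0, 0, 0],
    [0, 0, 0],
    [0, 0, -10],
    [0, 0, -20],
    [0, 0, -30],
    [0, 30, -20],
    [0, 35, 0],
    [0, 30, 0],
    [0, 25, 0],
    [0, 0, 0]
  ],
  "grip": [85, 85, 85, 85, 85, 85, 85, 85, 85, 85, 85, 85]
}}

```text
t: 6.58
ee_pos: [576.0, -77.5, 208.3]
orientation: [179.9, 0.0, -179.7]
force: [-0.4, 0.4, 0.4]
grip_width: 0.995
finger_force: 0.0
```

Run:
```python
from h import *
c=cam("top"); print("beaker top",ray(c,325,171,58),"foot",ray(c,285.5,176.2,9),"mouth",ray(c,288.3,170.5,170))
s=bot.sense(); print(s['ee_pos'],s['force'])
im,c=snap("wrist","w3"); grey(im,c); blue(im,c,145)
```

```text
beaker top [587.17197221 -77.59575268  58.        ] foot [574.91756804  68.47977713   9.        ] mouth [574.51854055  68.84804137 170.        ]
[575.98194753 -77.49546319 208.27203538] [-0.44071177  0.36714908  0.38571067]
grey [ 221    0   64   72 3696] [438.8 -77.1]
grey [361   0  21  36 252] [422.4  38.7]
grey [  0   2  20  68 898] [ 440.  -318.1]
grey [  89   19   50   53 2027] [ 448.1 -216.1]
grey [  75  126  110   95 6069] [ 579.4 -215.1]
grey [ 229  162   47   55 1983] [597.6 -76.8]
grey [ 379  163  133   82 4255] [614.2 148.3]
grey [ 34 228  17  85 929] [ 704.2 -338.6]
grey [111 252  43  56 697] [ 717.3 -227.7]
grey [350 252  43  56 798] [716.1  74.4]
grey [ 408  253  104   90 2800] [742.3 191.9]
grey [ 164  257   83   98 1033] [ 755.8 -137.1]
grey [321 258  27  51 795] [721.4  28. ]
grey [148 325  39  19 348] [ 801.3 -190. ]
grey [281 326  44  24 393] [806.4  -7.4]
grey [ 63 373  29  11 219] [ 878.1 -323.6]
blue [ 354  145   56   48 1451] [377.9 166.1] [541.4   7.9]
blue [  35  170   87   77 5177] [ 78.3 207. ] [ 571.8 -200. ]
blue [420 253  12  12 108] [425.4 258.5] [611.5  52.4]
blue [439 264  13  11 107] [445.2 269.1] [620.4  69. ]
```

View pics/w3.png

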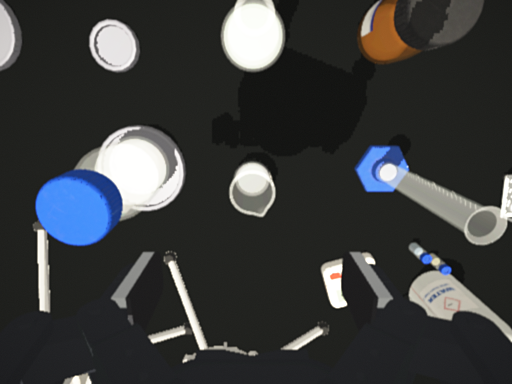

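The bottle base sits centred inside the large holder at (138,168). The beaker rim centre is at (252,191), with the spout at (261,213) pointing along +x, so gripping along y clears it. The cylinder foot is at (381,169) and its mouth at (487,224).

Run:
```python
from h import *
c=cam("wrist")
print("beaker",ray(c,252.5,191,58).round(1), [ray(c,u,188,58)[1].round(1) for u in(229.5,275.5)],"bottom",ray(c,255,181,2).round(1))
print("meas foot",ray(c,381.5,169,9).round(1),"mouth",ray(c,487,224,170).round(1))
```

```text
beaker [585.7 -79.   58. ] [np.float64(-101.7), np.float64(-56.4)] bottom [590.3 -75.9   2. ]
meas foot [573.9  66.5   9. ] mouth [573.2  68.7 170. ]
```

>>> {"name": "play_rows", "arguments": {
  "delta_rot": [
    [0, 0, 0],
    [0, 0, 0],
    [0, 0, 0],
    [0, 0, 0],
    [0, 0, 0],
    [0, 0, 0],
    [0, 0, 0],
    [0, 0, 0],
    [0, 0, 0],
    [0, 0, 0]
  ],
  "offset": [
    [-10.5, -1, 10],
    [0, 0, 25],
    [0, 0, 35],
    [0, 0, 35],
    [0, 0, 35],
    [0, 0, 25],
    [0, 0, 15],
    [0, 0, 5],
    [0, 0, 0],
    [0, 0, 0]
  ],
  "grip": [85, 85, 85, 85, 85, 85, 85, 85, 85, 85]
}}

```text
t: 7.47
ee_pos: [587.4, -83.8, 23.5]
orientation: [-180.0, 0.1, 180.0]
force: [1.2, 0.2, 0.4]
grip_width: 0.996
finger_force: 0.0
```

>>> {"name": "play_rows", "arguments": {
  "delta_rot": [
    [0, 0, 0],
    [0, 0, 0],
    [0, 0, 0],
    [0, 0, 0],
    [0, 0, 0],
    [0, 0, 0],
    [0, 0, 0]
  ],
  "offset": [
    [0, 0, 0],
    [0, 0, 0],
    [0, 0, 0],
    [0, 0, 0],
    [0, 0, 0],
    [0, 0, 0],
    [0, 0, 0]
  ],
  "grip": [65, 50, 38, 38, 38, 38, 38]
}}

```text
t: 8.05
ee_pos: [587.4, -82.8, 23.8]
orientation: [-180.0, 0.1, -180.0]
force: [-0.7, 1.0, 5.9]
grip_width: 0.514
finger_force: 60.6
```

>>> {"name": "play_rows", "arguments": {
  "delta_rot": [
    [0, 0, 0],
    [0, 0, 0],
    [0, 0, 0],
    [0, 0, 0],
    [0, 0, 0],
    [0, 0, 0],
    [0, 0, 0],
    [0, 0, 0],
    [0, 0, 0],
    [0, 0, 0],
    [0, 0, 0],
    [0, 0, 0]
  ],
  "offset": [
    [0, 0, -15],
    [0, 0, -30],
    [0, 0, -40],
    [0, 0, -40],
    [0, 0, -35],
    [0, 0, -10],
    [10, -18, 0],
    [17, -31, 0],
    [20, -35, 0],
    [20, -35, 0],
    [20, -35, 0],
    [20, -35, 0]
  ],
  "grip": [38, 38, 38, 38, 38, 38, 38, 38, 38, 38, 38, 38]
}}

```text
t: 9.05
ee_pos: [478.2, -272.9, 191.9]
orientation: [180.0, -0.0, -180.0]
force: [-0.4, -0.4, -0.6]
grip_width: 0.513
finger_force: 61.1
```

>>> {"name": "play_rows", "arguments": {
  "delta_rot": [
    [0, 0, 0],
    [0, 0, 0],
    [0, 0, 0],
    [0, 0, 0],
    [0, 0, 0],
    [0, 0, 0]
  ],
  "offset": [
    [18, -32, 0],
    [14, -25, 0],
    [10, -17, 0],
    [2, -3, 0],
    [0, 0, 0],
    [0, 0, 0]
  ],
  "grip": [38, 38, 38, 38, 38, 38]
}}

```text
t: 9.55
ee_pos: [435.7, -348.0, 191.9]
orientation: [179.9, -0.0, -180.0]
force: [-1.0, 0.3, -0.1]
grip_width: 0.511
finger_force: 61.1
```

Run:
```python
from h import *
s=bot.sense(); print(s['ee_pos'],s['force'])
im,c=snap("wrist","w4"); grey(im,c)
im2,_=snap("scene","s4",(280,150,440,310),3)
a=cv2.resize(cv2.imread("pics/w4.png"),(480,360)); b=cv2.resize(cv2.imread("pics/s4.png"),(320,360))
cv2.imwrite("pics/j4.png",np.hstack([a,b]))
```

```text
[ 435.73388257 -347.95228977  191.9374846 ] [-0.98561433  0.31048391 -0.13192096]
grey [    0     0   512    59 28837] [ 295.7 -344.4]
grey [306  24  19  12 151] [ 296.1 -288.4]
grey [  197   136   110   217 15656] [ 518.7 -348. ]
grey [ 469  148   43   60 2042] [439.3 -90.3]
grey [ 78 155  54 119 707] [ 481.6 -512.7]
grey [ 348  163   46   44 1569] [ 447.2 -218.5]
grey [178 241  25  49 544] [ 546.1 -420.7]
grey [301 241  25  49 541] [ 546.1 -275.1]
grey [ 335  248   96   67 3108] [ 567.8 -190. ]
grey [119 351  29  30 209] [ 697.  -505.5]
```

View pics/j4.png

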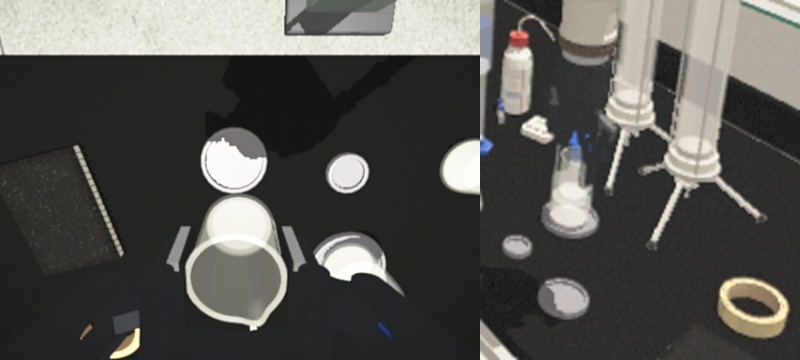

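Run:
```python
from h import *
c=cam("wrist"); k=512/480
for u,v in((201,160),(267.5,160),(234,127),(234,193)): print(ray(c,u*k,v*k,10)[:2].round(1))
# beaker bottom bounds u 206..270 rows 195..255 guess, z
zb=191.9-23.8
print("beaker bottom",ray(c,238*k,226*k,zb+1).round(1),"rim",ray(c,236.5*k,279*k,zb+58).round(1))
g=(347.5*k,173*k); print("small",ray(c,*g,10).round(1))
```

```text
[ 432.5 -387.4]
[ 432.3 -311.3]
[ 395.1 -349.7]
[ 472.4 -349.7]
beaker bottom [ 438.3 -346.3  169.1] rim [ 436.3 -347.4  226.1]
small [ 447.6 -217.9   10. ]
```

The beaker hangs at about (437,-347), and the holder centre is at (434.5,-349.5). I'll correct slightly and lower.

>>> {"name": "play_rows", "arguments": {
  "delta_rot": [
    [0, 0, 0],
    [0, 0, 0],
    [0, 0, 0],
    [0, 0, 0],
    [0, 0, 0],
    [0, 0, 0],
    [0, 0, 0],
    [0, 0, 0],
    [0, 0, 0],
    [0, 0, 0]
  ],
  "offset": [
    [1.5, -2, 15],
    [0, 0, 30],
    [0, 0, 35],
    [0, 0, 35],
    [0, 0, 25],
    [0, 0, 13],
    [0, 0, 5],
    [0, 0, 2],
    [0, 0, 0],
    [0, 0, 0]
  ],
  "grip": [38, 38, 38, 38, 38, 38, 38, 38, 38, 38]
}}

```text
t: 10.48
ee_pos: [435.2, -352.0, 34.3]
orientation: [-179.8, 0.1, -180.0]
force: [0.1, 0.2, -0.0]
grip_width: 0.514
finger_force: 61.1
```

>>> {"name": "play_rows", "arguments": {
  "delta_rot": [
    [0, 0, 0],
    [0, 0, 0],
    [0, 0, 0],
    [0, 0, 0],
    [0, 0, 0]
  ],
  "offset": [
    [0, 0, 1],
    [0, 0, 1],
    [0, 0, 1],
    [0, 0, 0],
    [0, 0, 0]
  ],
  "grip": [38, 38, 38, 38, 38]
}}

```text
t: 10.9
ee_pos: [434.0, -350.8, 29.4]
orientation: [-180.0, 0.0, -180.0]
force: [-0.6, 0.9, 0.5]
grip_width: 0.514
finger_force: 61.1
```

>>> {"name": "play_rows", "arguments": {
  "delta_rot": [
    [0, 0, 0],
    [0, 0, 0],
    [0, 0, 0],
    [0, 0, 0]
  ],
  "offset": [
    [0, 0, 1],
    [0, 0, 1],
    [0, 0, 0],
    [0, 0, 0]
  ],
  "grip": [38, 38, 38, 38]
}}

```text
t: 11.23
ee_pos: [434.2, -350.9, 27.8]
orientation: [-180.0, 0.0, -180.0]
force: [-1.6, 1.9, 5.2]
grip_width: 0.518
finger_force: 61.5
```

>>> {"name": "play_rows", "arguments": {
  "delta_rot": [
    [0, 0, 0],
    [0, 0, 0],
    [0, 0, 0],
    [0, 0, 0],
    [0, 0, 0],
    [0, 0, 0],
    [0, 0, 0],
    [0, 0, 0],
    [0, 0, 0],
    [0, 0, 0],
    [0, 0, 0],
    [0, 0, 0]
  ],
  "offset": [
    [0, 0, 0],
    [0, 0, 0],
    [0, 0, 0],
    [0, 0, 0],
    [0, 0, -10],
    [0, 0, -25],
    [0, 0, -40],
    [0, 0, -40],
    [0, 0, -35],
    [0, 10, -15],
    [0, 25, 0],
    [0, 40, 0]
  ],
  "grip": [85, 85, 85, 85, 85, 85, 85, 85, 85, 85, 85, 85]
}}

```text
t: 12.23
ee_pos: [434.8, -278.2, 195.4]
orientation: [-179.7, 0.2, 179.8]
force: [0.2, 0.9, -0.1]
grip_width: 0.993
finger_force: 0.0
```

>>> {"name": "play_rows", "arguments": {
  "delta_rot": [
    [0, 0, 0],
    [0, 0, 0],
    [0, 0, 0],
    [0, 0, 0],
    [0, 0, 0],
    [0, 0, 0],
    [0, 0, 0],
    [0, 0, 0],
    [0, 0, 0],
    [0, 0, 0],
    [0, 0, 0],
    [0, 0, 0]
  ],
  "offset": [
    [0, 40, 0],
    [0, 40, 0],
    [0, 40, 0],
    [0, 40, 0],
    [0, 40, 0],
    [0, 40, 0],
    [0, 40, 0],
    [0, 40, 0],
    [0, 40, 0],
    [0, 40, 0],
    [0, 40, 0],
    [0, 40, 0]
  ],
  "grip": [85, 85, 85, 85, 85, 85, 85, 85, 85, 85, 85, 85]
}}

```text
t: 13.23
ee_pos: [433.6, 206.3, 193.3]
orientation: [180.0, 0.1, -180.0]
force: [0.7, -0.4, -0.4]
grip_width: 0.997
finger_force: 0.0
```

>>> {"name": "play_rows", "arguments": {
  "delta_rot": [
    [0, 0, 0],
    [0, 0, 0],
    [0, 0, 0]
  ],
  "offset": [
    [0, 8, 0],
    [0, 0, 0],
    [0, 0, 0]
  ],
  "grip": [85, 85, 85]
}}

```text
t: 13.48
ee_pos: [433.8, 212.0, 192.6]
orientation: [-180.0, 0.0, -179.9]
force: [0.1, -0.3, 0.7]
grip_width: 0.996
finger_force: 0.0
```

Run:
```python
from h import *
s=bot.sense(); print(s['ee_pos'],s['force'])
im,c=snap("wrist","w5"); grey(im,c); blue(im,c,80)
im2,_=snap("top","t5",(190,135,430,235),2)
a=cv2.resize(cv2.imread("pics/w5.png"),(480,360)); b=cv2.imread("pics/t5.png")
b=cv2.copyMakeBorder(b,0,0,0,0,cv2.BORDER_CONSTANT); o=np.zeros((560,480,3),np.uint8); o[:360]=a; o[360:]=b
cv2.imwrite("pics/j5.png",o)
```

```text
[433.84687631 212.00932892 192.62652041] [ 0.13385404 -0.26680336  0.6863103 ]
grey [    0     0   512    62 31206] [295.  215.1]
grey [ 348  145   86   76 4751] [443.1 362.8]
grey [  0 155  19  51 702] [441.1 -51.7]
grey [244 166  17  18 233] [434.5 212.2]
grey [  16  177   64   59 2836] [471.  -15.8]
grey [ 396  214  116   59 1780] [515.4 445.6]
grey [111 252  43  56 722] [564.8  67.7]
grey [350 252  43  56 719] [564.1 355.9]
grey [ 253  278  103   77 5428] [616.9 278. ]
grey [ 63 373  28  11 207] [718.2 -25.1]
blue [241 182  23  24 431] [251.8 193.3] [434.2 212. ]
blue [489 317  23  25 247] [503.6 326.2] [572.3 463.5]
blue [331 343  18  21 214] [338.6 351.5] [604.3 301.6]
```

View pics/j5.png

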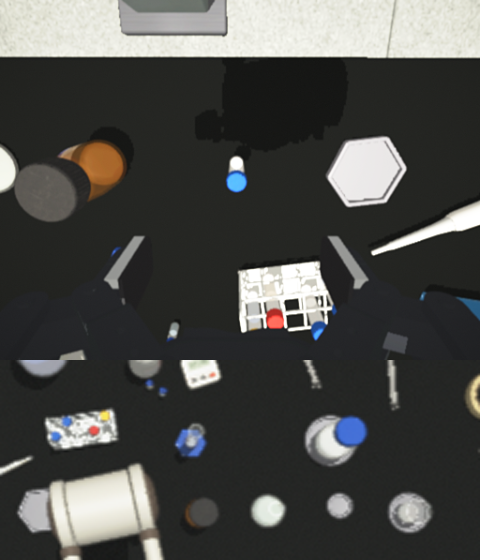

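The beaker sits inside the medium holder at the bottom right of the picture. The tube cap is at raw (252,193), centred between the fingers. The hex holder is at raw (391,183).

>>> {"name": "play_rows", "arguments": {
  "delta_rot": [
    [0, 0, 0],
    [0, 0, 0],
    [0, 0, 0],
    [0, 0, 0],
    [0, 0, 0],
    [0, 0, 0],
    [0, 0, 0],
    [0, 0, 0],
    [0, 0, 0],
    [0, 0, 0]
  ],
  "offset": [
    [-2, 0, 15],
    [0, 0, 30],
    [0, 0, 35],
    [0, 0, 30],
    [0, 0, 20],
    [0, 0, 10],
    [0, 0, 2],
    [0, 0, 0],
    [0, 0, 0],
    [0, 0, 0]
  ],
  "grip": [85, 85, 85, 85, 85, 85, 85, 85, 70, 50]
}}

```text
t: 14.42
ee_pos: [437.6, 212.3, 52.1]
orientation: [180.0, 0.2, 180.0]
force: [-0.7, 0.6, 0.7]
grip_width: 0.746
finger_force: 0.0
```

>>> {"name": "play_rows", "arguments": {
  "delta_rot": [
    [0, 0, 0],
    [0, 0, 0],
    [0, 0, 0],
    [0, 0, 0],
    [0, 0, 0],
    [0, 0, 0],
    [0, 0, 0],
    [0, 0, 0],
    [0, 0, 0]
  ],
  "offset": [
    [0, 0, 0],
    [0, 0, 0],
    [0, 0, 0],
    [0, 0, 0],
    [0, 0, 0],
    [0, 0, 0],
    [0, 0, 0],
    [0, 0, 0],
    [0, 0, 0]
  ],
  "grip": [40, 30, 20, 10, 10, 10, 10, 10, 10]
}}

```text
t: 15.17
ee_pos: [436.6, 212.4, 50.9]
orientation: [180.0, 0.1, -180.0]
force: [-0.4, 0.3, 5.5]
grip_width: 0.198
finger_force: 58.5
```

>>> {"name": "play_rows", "arguments": {
  "delta_rot": [
    [0, 0, 0],
    [0, 0, 0],
    [0, 0, 0],
    [0, 0, 0],
    [0, 0, 0],
    [0, 0, 0],
    [0, 0, 0],
    [0, 0, 0],
    [0, 0, 0],
    [0, 0, 0],
    [0, 0, 0],
    [0, 0, 0]
  ],
  "offset": [
    [0, 0, -15],
    [0, 0, -30],
    [0, 0, -40],
    [0, 0, -40],
    [0, 0, -10],
    [-1, -15, 0],
    [-1, -30, 0],
    [-1, -40, 0],
    [-1, -40, 0],
    [-1, -40, 0],
    [-1, -40, 0],
    [-1, -40, 0]
  ],
  "grip": [10, 10, 10, 10, 10, 10, 10, 10, 10, 10, 10, 10]
}}

```text
t: 16.17
ee_pos: [442.2, -34.4, 184.7]
orientation: [180.0, -0.0, -180.0]
force: [0.4, -0.4, -0.4]
grip_width: 0.198
finger_force: 58.6
```

>>> {"name": "play_rows", "arguments": {
  "delta_rot": [
    [0, 0, 0],
    [0, 0, 0],
    [0, 0, 0],
    [0, 0, 0],
    [0, 0, 0],
    [0, 0, 0],
    [0, 0, 0],
    [0, 0, 0]
  ],
  "offset": [
    [-1, -40, 0],
    [-1, -40, 0],
    [-1, -40, 0],
    [-1, -35, 0],
    [-1, -20, 0],
    [0, -9, 0],
    [0, 0, 0],
    [0, 0, 0]
  ],
  "grip": [10, 10, 10, 10, 10, 10, 10, 10]
}}

```text
t: 16.83
ee_pos: [447.7, -215.8, 184.7]
orientation: [179.9, -0.1, -180.0]
force: [-0.8, 0.4, 0.8]
grip_width: 0.198
finger_force: 58.7
```

Run:
```python
from h import *
s=bot.sense(); print(s['ee_pos'],s['force'])
im,c=snap("wrist","w6"); grey(im,c); blue(im,c,212)
```

```text
[ 447.73467868 -215.8190162   184.67937083] [-0.84128557  0.43597794  0.78361428]
grey [    0     0   512    45 21858] [ 303.2 -212.2]
grey [303  19  19  13 154] [ 305.6 -160.4]
grey [  74  125   88   78 5135] [ 434.5 -355.3]
grey [ 353  137  103   79 4802] [447.8 -54.9]
grey [492 143  20  35 475] [430.7  43.9]
grey [ 228  153   45   45 1610] [ 446.8 -217.4]
grey [ 235  208   34   55 1384] [ 515.8 -215.8]
grey [  0 234  17  35 251] [ 535.6 -493. ]
grey [214 239  18  48 506] [ 550.4 -249.2]
grey [272 239  18  48 509] [ 550.4 -182.3]
grey [494 279  18  26 321] [589.4  83.7]
grey [ 230  297   49   54 1530] [ 635.3 -212.6]
grey [  0 317  41  41 313] [ 655.5 -506.2]
grey [458 349  22  17 186] [687.4  63.8]
blue [ 232  257   40   47 1611] [251.4 280.4] [ 444.1 -216.1]
blue [ 464  256   48   44 1400] [487.5 275.9] [ 441.9 -115.3]
blue [239 333  40  23 673] [260.4 344.1] [ 477.8 -211.9]
```

View pics/w6.png

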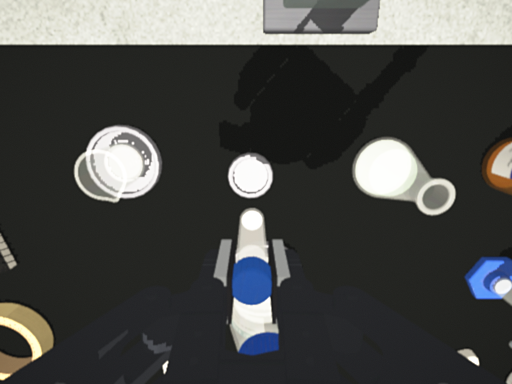

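The tube is upright at (252,218–300) and the small holder is at (250,175). The beaker stands inside the medium holder at (124,161).

>>> {"name": "play_rows", "arguments": {
  "delta_rot": [
    [0, 0, 0],
    [0, 0, 0],
    [0, 0, 0],
    [0, 0, 0],
    [0, 0, 0],
    [0, 0, 0],
    [0, 0, 0],
    [0, 0, 0],
    [0, 0, 0]
  ],
  "offset": [
    [-0.5, -1.5, 15],
    [0, 0, 30],
    [0, 0, 35],
    [0, 0, 25],
    [0, 0, 13],
    [0, 0, 6],
    [0, 0, 2],
    [0, 0, 0],
    [0, 0, 0]
  ],
  "grip": [10, 10, 10, 10, 10, 10, 10, 10, 10]
}}

```text
t: 17.63
ee_pos: [449.5, -218.4, 60.6]
orientation: [-179.9, 0.1, -179.9]
force: [0.4, 0.3, 0.0]
grip_width: 0.194
finger_force: 58.7
```

>>> {"name": "play_rows", "arguments": {
  "delta_rot": [
    [0, 0, 0],
    [0, 0, 0],
    [0, 0, 0],
    [0, 0, 0],
    [0, 0, 0]
  ],
  "offset": [
    [0, 0, 1],
    [0, 0, 1],
    [0, 0, 1],
    [0, 0, 0],
    [0, 0, 0]
  ],
  "grip": [10, 10, 10, 10, 10]
}}

```text
t: 18.05
ee_pos: [448.5, -218.3, 56.4]
orientation: [-180.0, 0.0, -180.0]
force: [-0.8, -0.4, -0.7]
grip_width: 0.195
finger_force: 58.7
```

>>> {"name": "play_rows", "arguments": {
  "delta_rot": [
    [0, 0, 0],
    [0, 0, 0],
    [0, 0, 0],
    [0, 0, 0]
  ],
  "offset": [
    [0, 0, 1],
    [0, 0, 1],
    [0, 0, 0],
    [0, 0, 0]
  ],
  "grip": [10, 10, 10, 10]
}}

```text
t: 18.38
ee_pos: [449.0, -218.6, 54.9]
orientation: [-180.0, 0.1, -180.0]
force: [-1.3, 0.7, 5.5]
grip_width: 0.198
finger_force: 59.1
```

>>> {"name": "play_rows", "arguments": {
  "delta_rot": [
    [0, 0, 0],
    [0, 0, 0],
    [0, 0, 0],
    [0, 0, 0],
    [0, 0, 0],
    [0, 0, 0],
    [0, 0, 0],
    [0, 0, 0],
    [0, 0, 0],
    [0, 0, 0],
    [0, 0, 0],
    [0, 0, 0]
  ],
  "offset": [
    [0, 0, 0],
    [0, 0, 0],
    [0, 0, 0],
    [0, 0, 0],
    [0, 0, 0],
    [0, 0, -10],
    [0, 0, -25],
    [0, 0, -40],
    [0, 0, -40],
    [0, 0, -40],
    [0, 0, -40],
    [0, 0, -10]
  ],
  "grip": [25, 40, 60, 85, 85, 85, 85, 85, 85, 85, 85, 85]
}}

```text
t: 19.38
ee_pos: [451.0, -220.2, 267.9]
orientation: [-179.5, 0.6, -180.0]
force: [0.8, -0.4, 0.1]
grip_width: 0.997
finger_force: 0.0
```

>>> {"name": "play_rows", "arguments": {
  "delta_rot": [
    [0, 0, 0],
    [0, 0, 0],
    [0, 0, 0],
    [0, 0, 0],
    [0, 0, 0],
    [0, 0, 0],
    [0, 0, 0],
    [0, 0, 0],
    [0, 0, 0],
    [0, 0, 0],
    [0, 0, 0],
    [0, 0, 0]
  ],
  "offset": [
    [-7, 16, 0],
    [-12, 28, 0],
    [-15, 35, 0],
    [-16, 37, 0],
    [-16, 37, 0],
    [-16, 37, 0],
    [-16, 37, 0],
    [-14, 32, 0],
    [-9, 20, 0],
    [-3, 7, 0],
    [0, 0, 0],
    [0, 0, 0]
  ],
  "grip": [85, 85, 85, 85, 85, 85, 85, 85, 85, 85, 85, 85]
}}

```text
t: 20.38
ee_pos: [572.2, 67.2, 259.3]
orientation: [-180.0, -0.0, -180.0]
force: [-0.5, -0.5, 0.9]
grip_width: 0.995
finger_force: 0.0
```

Run:
```python
from h import *
s=bot.sense(); print(s['ee_pos'],s['force'])
im,c=snap("wrist","w7"); grey(im,c); blue(im,c,9)
im2,_=snap("top","t7",(190,135,430,235),2)
a=cv2.imread("pics/w7.png"); o=np.zeros((584,512,3),np.uint8); o[:384]=a; o[384:,:480]=cv2.imread("pics/t7.png")
cv2.imwrite("pics/j7.png",o)
```

```text
[572.16777022  67.18059202 259.2995038 ] [-0.45943891 -0.52498403  0.92653262]
grey [  69   15   87   64 3748] [437.4 -94.2]
grey [ 464   16   48   77 2738] [445.1 340.3]
grey [   0   35   32   44 1113] [ 448.1 -208. ]
grey [   0  126   84   81 5404] [ 577.8 -204.1]
grey [ 364  155  146   72 5635] [610.2 311. ]
grey [ 240  158   34   63 1408] [608.4  73.4]
grey [ 212  237   55   51 1975] [716.7  49.1]
grey [ 72 244  25  59 554] [ 734.8 -174.7]
grey [111 252  43  56 690] [ 745.5 -106.7]
grey [350 252  43  56 689] [745.  240.4]
grey [ 293  254   65   90 3390] [777.4 175.9]
grey [ 416  257   96   63 4091] [759.1 377.5]
grey [147 304  74  38 642] [820.6 -36.8]
grey [ 51 308  29  13 222] [ 805.4 -214.9]
grey [ 63 372  29  12 230] [ 928.9 -217.6]
blue [232 142  47  41 980] [254.2 157.9] [567.2  70.3]
blue [480 172  24  21 373] [492.3 182.2] [599.1 382.8]
blue [457 198  22  19 334] [467.7 206.6] [633.  357.7]
blue [291 237  10  11  82] [295.5 242. ] [685.7 128.3]
blue [309 248  11   8  66] [314.  251.4] [700.3 155.1]
```

View pics/j7.png

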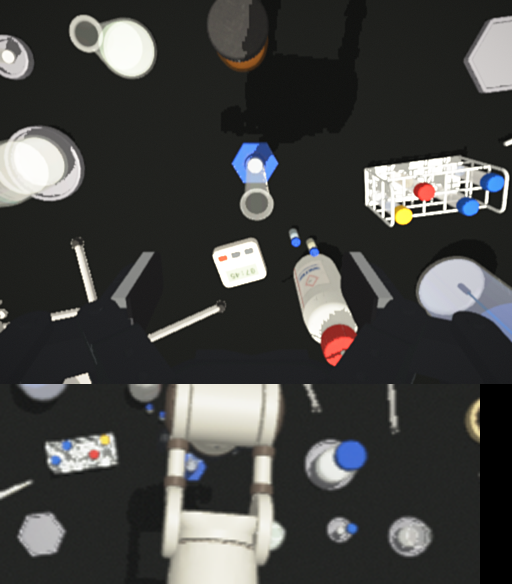

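The tube stands upright in the small holder, and the bottle and beaker are in theirs. The cylinder mouth is at (256,203) and its foot at (255,162).

Run:
```python
from h import *
c=cam("wrist"); print(ray(c,256,203,170).round(1),ray(c,255.5,162.5,9).round(1),[ray(c,466,54,10).round(1)])
```

```text
[573.3  69.7 170. ] [573.2  71.2   9. ] [array([445.5, 314.9,  10. ])]
```

>>> {"name": "play_rows", "arguments": {
  "delta_rot": [
    [0, 0, 0],
    [0, 0, 0],
    [0, 0, 0],
    [0, 0, 0],
    [0, 0, 0],
    [0, 0, 0],
    [0, 0, 0],
    [0, 0, 0],
    [0, 0, 0],
    [0, 0, 0]
  ],
  "offset": [
    [-1, 2, 15],
    [0, 0, 30],
    [0, 0, 35],
    [0, 0, 30],
    [0, 0, 15],
    [0, 0, 6],
    [0, 0, 0],
    [0, 0, 0],
    [0, 0, 0],
    [0, 0, 0]
  ],
  "grip": [85, 85, 85, 85, 85, 85, 85, 85, 70, 50]
}}

```text
t: 21.32
ee_pos: [574.8, 69.4, 130.3]
orientation: [-180.0, 0.2, 180.0]
force: [-0.7, 0.3, -0.1]
grip_width: 0.746
finger_force: 0.0
```

>>> {"name": "play_rows", "arguments": {
  "delta_rot": [
    [0, 0, 0],
    [0, 0, 0],
    [0, 0, 0],
    [0, 0, 0],
    [0, 0, 0],
    [0, 0, 0],
    [0, 0, 0],
    [0, 0, 0]
  ],
  "offset": [
    [0, 0, 0],
    [0, 0, 0],
    [0, 0, 0],
    [0, 0, 0],
    [0, 0, 0],
    [0, 0, 0],
    [0, 0, 0],
    [0, 0, 0]
  ],
  "grip": [40, 30, 20, 16, 16, 16, 16, 16]
}}

```text
t: 21.98
ee_pos: [574.0, 69.9, 129.0]
orientation: [180.0, 0.1, -180.0]
force: [-0.3, 2.0, 5.4]
grip_width: 0.289
finger_force: 59.2
```

>>> {"name": "play_rows", "arguments": {
  "delta_rot": [
    [0, 0, 0],
    [0, 0, 0],
    [0, 0, 0],
    [0, 0, 0],
    [0, 0, 0],
    [0, 0, 0],
    [0, 0, 0],
    [0, 0, 0],
    [0, 0, 0],
    [0, 0, 0],
    [0, 0, 0],
    [0, 0, 0]
  ],
  "offset": [
    [0, 0, -15],
    [0, 0, -30],
    [0, 0, -40],
    [0, 0, -35],
    [0, 0, -10],
    [7, 16, 0],
    [12, 28, 0],
    [15, 35, 0],
    [16, 36, 0],
    [16, 36, 0],
    [16, 36, 0],
    [16, 36, 0]
  ],
  "grip": [16, 16, 16, 16, 16, 16, 16, 16, 16, 16, 16, 16]
}}

```text
t: 22.98
ee_pos: [473.8, 293.8, 256.9]
orientation: [-179.9, -0.1, 180.0]
force: [0.2, -0.0, 0.1]
grip_width: 0.29
finger_force: 58.8
```

>>> {"name": "play_rows", "arguments": {
  "delta_rot": [
    [0, 0, 0],
    [0, 0, 0],
    [0, 0, 0],
    [0, 0, 0],
    [0, 0, 0],
    [0, 0, 0]
  ],
  "offset": [
    [15, 34, 0],
    [10, 23, 0],
    [5, 11, 0],
    [1, 2, 0],
    [0, 0, 0],
    [0, 0, 0]
  ],
  "grip": [16, 16, 16, 16, 16, 16]
}}

```text
t: 23.48
ee_pos: [444.9, 361.5, 257.7]
orientation: [-179.9, -0.0, 179.9]
force: [0.2, -1.0, -0.8]
grip_width: 0.287
finger_force: 59.0
```

Run:
```python
from h import *
s=bot.sense(); print(s['ee_pos'],s['force'])
im,c=snap("wrist","w8"); grey(im,c); blue(im,c,139)
```

```text
[444.93778817 361.46858464 257.74811345] [ 0.16386018 -0.98601229 -0.84197047]
grey [    0     0   512    58 29341] [291.8 365.5]
grey [ 481  119   31   62 1295] [428.9 669.4]
grey [ 219  129   71   51 2028] [434.5 364.1]
grey [  217   153   223   203 10590] [575.9 468.4]
grey [ 130  240   93   53 2223] [595.  253.2]
grey [280 240  21  47 507] [590.2 415.5]
grey [ 438  300   74   79 3524] [722.4 705.8]
grey [397 307  34  23 260] [683.6 605.4]
grey [  22  314   51   41 1228] [713.5  45.5]
grey [374 335  19  23 171] [736. 566.]
blue [ 219  161   68   58 1913] [252.6 183.9] [438.4 362. ]
blue [ 323  276   91   32 1036] [366.6 289.8] [546.  473.8]
```

View pics/w8.png

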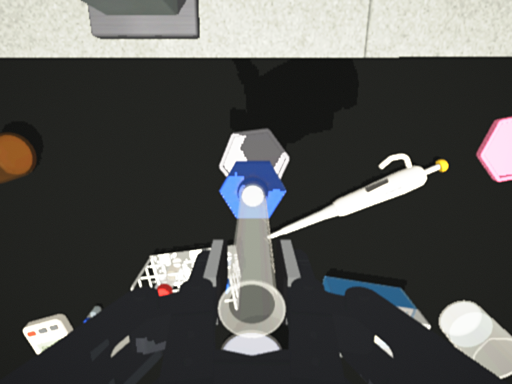

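The foot (253,190) is held upright just over the hex holder (about 254,158). The pink look-alike is far to the right.

Run:
```python
from h import *
c=cam("wrist"); print("holder",ray(c,254.5,158,10).round(1),ray(c,254.5,128.5,10).round(1),"foot",ray(c,253,190,137).round(1),ray(c,253,161,137).round(1),ray(c,253,219,137).round(1))
im=cv2.imread("pics/w5_raw.png")[:,:,::-1]
m=bot.camera_model("wrist"); s=bot.sense(); s['ee_pos']=np.array([433.8,212,192.6]); c5=cam("wrist",s)
g=cv2.inRange(cv2.cvtColor(im,cv2.COLOR_RGB2HSV),(0,0,90),(180,60,255))
cs=[x for x in cv2.findContours(g,0,2)[0] if 3000<cv2.contourArea(x)<8000 and cv2.boundingRect(x)[0]>300]
for x in cs:
    P=np.array([ray(c5,*p,10)[:2] for p in x[:,0,:]],np.float32); print("w5 hex",cv2.minEnclosingCircle(P), cv2.moments(P.reshape(-1,1,2))['m10']/cv2.contourArea(P),cv2.moments(P.reshape(-1,1,2))['m01']/cv2.contourArea(P))
```

```text
holder [439.9 364.6  10. ] [403.  364.6  10. ] foot [444.9 362.3 137. ] [418.8 362.3 137. ] [472.6 362.3 137. ]
w5 hex ((444.58740234375, 363.0649108886719), 46.596290588378906) 444.8763685923709 362.6225841514436
```

>>> {"name": "play_rows", "arguments": {
  "delta_rot": [
    [0, 0, 0],
    [0, 0, 0],
    [0, 0, 0],
    [0, 0, 0],
    [0, 0, 0],
    [0, 0, 0],
    [0, 0, 0],
    [0, 0, 0],
    [0, 0, 0]
  ],
  "offset": [
    [0, 1, 15],
    [0, 0, 30],
    [0, 0, 30],
    [0, 0, 22],
    [0, 0, 12],
    [0, 0, 6],
    [0, 0, 3],
    [0, 0, 0],
    [0, 0, 0]
  ],
  "grip": [16, 16, 16, 16, 16, 16, 16, 16, 16]
}}

```text
t: 24.28
ee_pos: [445.6, 364.0, 141.9]
orientation: [179.9, 0.1, 180.0]
force: [-0.3, 0.7, -0.4]
grip_width: 0.292
finger_force: 58.9
```

>>> {"name": "play_rows", "arguments": {
  "delta_rot": [
    [0, 0, 0],
    [0, 0, 0],
    [0, 0, 0],
    [0, 0, 0],
    [0, 0, 0],
    [0, 0, 0]
  ],
  "offset": [
    [0, 0, 1],
    [0, 0, 1],
    [0, 0, 1],
    [0, 0, 1],
    [0, 0, 0],
    [0, 0, 0]
  ],
  "grip": [16, 16, 16, 16, 16, 16]
}}

```text
t: 24.78
ee_pos: [444.3, 363.7, 136.2]
orientation: [-180.0, -0.0, -180.0]
force: [0.0, 0.1, -0.6]
grip_width: 0.287
finger_force: 58.9
```

>>> {"name": "play_rows", "arguments": {
  "delta_rot": [
    [0, 0, 0],
    [0, 0, 0],
    [0, 0, 0],
    [0, 0, 0],
    [0, 0, 0],
    [0, 0, 0]
  ],
  "offset": [
    [0, 0, 1],
    [0, 0, 1],
    [0, 0, 1],
    [0, 0, 1],
    [0, 0, 0],
    [0, 0, 0]
  ],
  "grip": [16, 16, 16, 16, 16, 16]
}}

```text
t: 25.28
ee_pos: [444.7, 363.9, 132.9]
orientation: [180.0, 0.0, -180.0]
force: [-1.0, -0.3, 4.0]
grip_width: 0.293
finger_force: 59.1
```

Contact at z = 132.9, as expected. I'll release, rise and check.

>>> {"name": "play_rows", "arguments": {
  "delta_rot": [
    [0, 0, 0],
    [0, 0, 0],
    [0, 0, 0],
    [0, 0, 0],
    [0, 0, 0],
    [0, 0, 0],
    [0, 0, 0],
    [0, 0, 0],
    [0, 0, 0],
    [0, 0, 0],
    [0, 0, 0],
    [0, 0, 0]
  ],
  "offset": [
    [0, 0, 0],
    [0, 0, 0],
    [0, 0, 0],
    [0, 0, 0],
    [0, 0, 0],
    [0, 0, -10],
    [0, 0, -25],
    [0, 0, -35],
    [0, 0, -35],
    [0, 0, -15],
    [0, 0, 0],
    [0, 0, 0]
  ],
  "grip": [30, 45, 60, 85, 85, 85, 85, 85, 85, 85, 85, 85]
}}

```text
t: 26.28
ee_pos: [445.0, 364.0, 253.9]
orientation: [179.9, 0.1, -180.0]
force: [-0.8, 0.1, 0.0]
grip_width: 0.994
finger_force: 0.0
```

Run:
```python
from h import *
s=bot.sense(); print(s['ee_pos'],s['force'])
im,c=snap("wrist","w9"); im2,_=snap("scene","s9",(190,120,430,300),1)
a=cv2.resize(cv2.imread("pics/w9.png"),(400,300)); b=cv2.resize(cv2.imread("pics/s9.png"),(400,300),interpolation=cv2.INTER_CUBIC)
im3,_=snap("top","t9",(190,135,430,235),3)
o=np.zeros((600,800,3),np.uint8); o[:300]=np.hstack([a,b]); o[300:,:720]=cv2.imread("pics/t9.png"); cv2.imwrite("pics/j9.png",o)
```

```text
[444.95271335 364.01638688 253.91214974] [-0.8493095   0.13310715  0.02218255]
```

View pics/j9.png

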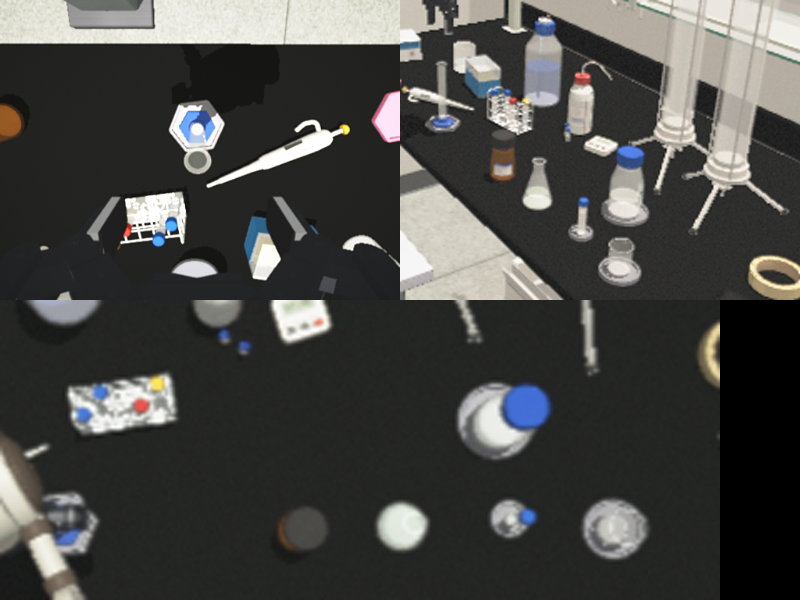

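All four pieces stand upright inside their matching holders: the cylinder foot inside the hex rim at (197,127), and bottle, tube and beaker in the right-hand views. The brown bottle and flask have not moved, and the gripper is clear.

```bash
python3 -c "
from bench import bot
print(bot.job_done())"
```

```text
the job is handed in; nothing more can be done
None
```

The job is handed in at about 26 s: all four pieces stand upright and released in their matching holders, and the brown bottle and conical flask were not moved; the hand-in returned no verdict.

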